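# Turn the desk organizer so the tape faces front

## Robot

A 7-joint arm with a two-finger parallel gripper is mounted at the origin on a cart in front of the work surface, level with it; the furniture and walls round the work are solid. World frame = base frame: x ahead of the robot, y to its left, z up, the work surface at z = 0. Lengths are in mm, angles in rad, forces in N, time in s.
With the tool pointing down it reaches from about 425 to 950 mm from the base axis. Payload 4.7 kg.
Tool frame: the origin (TCP) lies midway between the tips of the shut fingers; the grasp point (between the pads) lies 19 mm behind it; z points along the fingers, y is the line along which they close (so a half turn about z gives the same grasp; the last joint's range is limited). The gripper opens to 87 mm and grips with 3 to 60 N. Pads are 19 mm wide; open, the fingers measure 117 mm over their backs; the gripper's body (75 mm by 190 mm) begins 51 mm behind the grasp point.
Start: joints at [1.238, 0.469, -0.049, 1.532, 0.024, 1.141, -0.082], TCP at [201.972, -644.094, 222.573] pointing down, gripper open.
Joint ranges: [-2.59, 2.59], [-0.33, 1.99], [-1.39, 1.29], [0.1, 2.45], [-1.04, 4.18], [0.21, 1.99], [-2.66, 2.66]. Speed limits (rad/s): [2.57, 2.57, 3.14, 3.14, 3.14, 3.14, 3.14].

## Interface

Orientations are given as [roll, pitch, yaw] about the fixed x, y, z axes, in that order (R = Rz(yaw) Ry(pitch) Rx(roll)).
In Python, from bench import bot gives the robot as it stands. The module is installed in compiled form; this text tells all that it offers.
- The arm moves only by the tool servo_tool, never from a script. Its argument "commands" is a list of rows, each a list of 3 entries, a list of its own where there are three numbers: the turn, a rotation vector about the tool's x, y, z in rad, then the shift along the tool's x, y, z in mm, then the finger opening in mm, from 0 to 87. In form: [[[ax, ay, az], [x, y, z], jaw], ...]. A call has 1 to 12 rows; each row shifts and turns the commanded pose from where the row before left it, along the tool's axes as they then stand; what a row does not reach is not made up. A row lasts 1/12 s, in which the tool goes at most 41.7 mm and 7.16 degrees, less where a joint would pass 70% of its speed; a pose out of reach is approached as far as the arm can. A call is refused whole if a number of a shift passes 41.7 or a number of a turn 0.125, either way. A call with a gripper value outside its range is refused whole. The fingers move at their own pace and stop on an object; "newtons" is the grip in N (left out, the last holds). Time passes only in rows, so rows that do not move let the fingers close. It gives the time, the measured TCP pose, the force, the opening and the grip force at its end, in the units of the state.
- bot.sense(): the state, without advancing time (a new reading comes with each control period).
- bot.camera(name): name is "scene" or "top" or "wrist"; returns a dict with "image" (400x640x3 uint8, blue, green, red), "fx", "fy", "cx", "cy" (pixels), "pose" (4x4, takes a point from camera to world coordinates). Camera axes: x right, y down, z forward; pixel columns grow to the right and rows downward; lengths in mm; the calibration is good to about 2 mm. A picture is of the moment at which its call begins. There is no depth.
- bot.job_done(): hands the job in; it is judged then, once.
Trained networks look in a picture, given as the dict that the camera call returned (one of the last four; its "shot" number tells which), for a name from the list of things; names that differ only in an ending like _2 or _b are one class to them, and where a whole thing is asked for, a point or a joint stands for the part that bears it (a point fixed in the world has none). Each returns a list of dicts, best first, with "confidence" (0 to 1); they miss things now and then, are a little off and sometimes report something else, mostly with a low value. They report only what shows in the picture. A call takes as long as a camera call.
- bot.find_in(target, picture): "location" ([x, y, z] in mm, in world coordinates, good to about 4 mm: the middle of the surface that is visible of it).
- bot.silhouettes(target, picture): "region" (400x640 bool, what is visible of it).
The state is a dict: "time_s": time; "joints": joint angles; "joint_velocities": joint speeds; "effort": joint torques, N m; "tcp_pos": TCP position; "ee_rot": TCP orientation; "contact_force": force on the tool from outside, world axes, zero at the start; "moment": the same for the moment, N m; "width": finger opening in mm; "grip_force": force on a finger pad.
Only numpy, scipy, OpenCV 4.12 (cv2) and the standard library are available. Lean on these libraries where they do the work, as an engineer would, in place of code of your own. Each camera call takes 0.05 s, during which the arm holds its last target. There are 200 camera calls.

## Task

Turn the round wooden desk organizer on its foot, pushing it gently round at the rim with the fingertips, until the roll of tape is at the front, where the metal pointer of the foot points at it. Let it stand still there and take the hand away. Do not touch or lift the things lying in the organizer, keep them in it, and leave the things round about where they are.

Things in the scene. Friction and masses are not known exactly. Their poses are not given: they have to be found in the camera images.
- foot: fixed dark steel foot disc under the organizer, 190 mm across, 12 mm high. Origin: centre of its underside, on the work surface, on the organizer's upright axis of turning. Its own -x axis points along its pointer, a flat tongue 14 mm wide and 6 mm high on the work surface that sticks out 46 mm beyond the wooden rim, roughly towards the robot.
- pointer_tip (a point): the outer end of the pointer tongue, 165 mm from the axis, 6 mm above the work surface
- organizer (a joint): angle of the wooden organizer in rad, 0 at the start, growing counter-clockwise seen from above. It turns either way well over a full turn, with slight friction (about 0.08 N m, so a push of about 1 N at a post), stays where it is left and hardly coasts
- hub_top (a point): top of the organizer's hub (32 mm across), on the axis, 72 mm above the work surface. The organizer is a round wooden tray 242 mm across, floor 26 mm above the work surface, lip at the rim up to 32 mm; four dividers 5 mm thick, up to 51 mm, make four equal bays, and each ends at the rim in a post
- post0 (a point): top centre of the first upright round rim post, 13 mm in diameter, 113 mm from the axis, top 90 mm above the work surface; it goes round with the organizer. A fingertip 50 to 60 mm above the work surface beside a post clears the lip and pushes it round
- post1 (a point): the same on the next post, 90 degrees counter-clockwise from post0
- post2 (a point): the same on the post opposite post0
- post3 (a point): the same on the post opposite post1
- tape_center (a point): centre of the roll of paper tape, a flat ring 65 mm across and 19 mm high lying loose in the middle of one of the four bays, about 69 mm from the axis; it rides round with the organizer
- usb: memory stick, 18x53x8 mm, lying loose in another bay; origin at the centre of its underside
- clip: binder clip, 24x25x35 mm, loose in another bay; origin at the centre of its underside
- rubber: eraser, 21x46x13 mm, loose in another bay; origin at the centre of its underside
- mug: mug, 85 mm across with the handle 118 mm, 102 mm high, standing to the left of the organizer; origin under its middle. A bystander
- stapler: stapler, 36x128x42 mm, on the surface to the right of the organizer; origin under its middle. A bystander
- pad: pad of sticky notes, 76x76x17 mm, on the surface to the right; origin under its middle. A bystander

How it is judged (in metres and radians):
At the end, for the whole second after the job is handed in: Tape centre on the pointer side, within 15 mm of the pointer line, flat in the organizer; organizer still (0.05 rad/s); memory stick, clip, eraser within 115 mm of the axis; mug, stapler, pad within 30 mm of where they stood (y of tape_center in the frame of foot between -0.015 and 0.015 m and x of tape_center in the frame of foot below -0.04 m and height (world z) of tape_center between 0.03 and 0.042 m and velocity of joint organizer between -0.05 and 0.05 rad/s and horizontal distance between each of usb, clip, rubber and foot below 0.115 m and distance of each of mug, stapler, pad from where it was at the start of the episode below 0.03 m); the robot touches nothing.
It fails at once if the robot touches the tape roll, memory stick, clip or eraser (contact force between any of the fingers, the arm and tape above 0.5 N or contact force between any of the fingers, the arm and usb above 0.5 N or contact force between any of the fingers, the arm and clip above 0.5 N or contact force between any of the fingers, the arm and rubber above 0.5 N).
It fails at once if the tape roll is lifted out of the organizer (height (world z) of tape_center above 0.06 m).
It fails at once if the organizer is spun hard (over 3 rad/s) (velocity of joint organizer above 3 rad/s or velocity of joint organizer below -3 rad/s).
It fails at once if the mug, stapler or pad is moved (over 30 mm) (distance of any of mug, stapler, pad from where it was at the start of the episode above 0.03 m).
It also fails if it takes over 64 s, if anything falls off the work surface, if the arm or the gripper's body presses on something with over 40 N, if the wrist force passes 120 N, or if a joint passes its speed limit or range.

## Working session

There is one attempt and no reset: what is moved stays moved. The work goes in short steps, Python scripts to look and compute and a tool call to move; the robot and the scene stay as the last step left them, time stands still between calls to the robot, and variables do not carry over. Pictures are saved under pics/ and viewed, at most 10 in all, crops included, and the job is handed in when it is done.

Besides the shell and the picture viewer there is one more tool, called as name(argument=value, ...), one argument or row to a line, values as JSON. servo_tool: Moves the arm, as the interface text tells. Its arguments: {"type":"object","properties":{"commands":{"type":"array"},"newtons":{"type":"number"}},"required":["commands"]}

```bash
mkdir -p pics
cat > h.py <<'E'
from bench import bot
import numpy as np, cv2
def look(cam, names):
    p=bot.camera(cam); out={}
    for n in names:
        r=bot.find_in(n,p)
        out[n]=[(np.round(d["location"]).tolist(),round(d["confidence"],2)) for d in r[:4]]
        print(cam,n,out[n])
    return p,out
def pix(p,X):
    T=np.linalg.inv(p["pose"]); c=T[:3,:3]@np.array(X,float)+T[:3,3]
    return [p["fx"]*c[0]/c[2]+p["cx"],p["fy"]*c[1]/c[2]+p["cy"]]
def ray(p,u,v,z):
    d=p["pose"][:3,:3]@np.array([(u-p["cx"])/p["fx"],(v-p["cy"])/p["fy"],1]);o=p["pose"][:3,3]
    return o+d*(z-o[2])/d[2]
E
python3 - <<'E'
from h import *
N=["foot","pointer_tip","hub_top","post0","post1","post2","post3","tape_center","usb","clip","rubber","mug","stapler","pad"]
for c in("top","scene"):
    p,o=look(c,N); cv2.imwrite(f"pics/{c}0.png",p["image"])
s=bot.sense();print(s["time_s"],s["tcp_pos"],s["ee_rot"],s["width"])
E
```

```text
top foot [([440.0, -108.0, 5.0], 0.55), ([573.0, -52.0, 23.0], 0.46)]
top pointer_tip [([436.0, -106.0, 5.0], 0.64)]
top hub_top [([573.0, -51.0, 23.0], 0.79), ([505.0, -41.0, 41.0], 0.6)]
top post0 [([576.0, -49.0, 24.0], 0.69)]
top post1 [([576.0, -49.0, 24.0], 0.69)]
top post2 [([576.0, -49.0, 24.0], 0.69)]
top post3 [([576.0, -49.0, 24.0], 0.69)]
top tape_center [([560.0, -129.0, 46.0], 0.68), ([573.0, -51.0, 21.0], 0.66)]
top usb [([584.0, 13.0, 33.0], 0.67)]
top clip [([509.0, -42.0, 39.0], 0.51)]
top rubber [([638.0, -63.0, 38.0], 0.67)]
top mug [([473.0, 185.0, 76.0], 0.91), ([636.0, -259.0, 13.0], 0.34)]
top stapler [([462.0, -265.0, 35.0], 0.7)]
top pad [([634.0, -258.0, 15.0], 0.65), ([575.0, -48.0, 27.0], 0.61)]
scene foot [([437.0, -101.0, 5.0], 0.65)]
scene pointer_tip [([439.0, -103.0, 4.0], 0.51)]
scene hub_top [([565.0, -60.0, 24.0], 0.84)]
scene post0 [([560.0, -62.0, 26.0], 0.56)]
scene post1 [([560.0, -62.0, 26.0], 0.56)]
scene post2 [([560.0, -62.0, 26.0], 0.56)]
scene post3 [([560.0, -62.0, 26.0], 0.56)]
scene tape_center [([554.0, -126.0, 47.0], 0.58)]
scene usb [([573.0, 13.0, 36.0], 0.54)]
scene clip [([502.0, -48.0, 40.0], 0.49)]
scene rubber [([638.0, -68.0, 36.0], 0.43)]
scene mug [([468.0, 168.0, 79.0], 0.94), ([563.0, -61.0, 28.0], 0.61)]
scene stapler [([452.0, -276.0, 39.0], 0.92)]
scene pad [([636.0, -268.0, 14.0], 0.78), ([564.0, -63.0, 28.0], 0.7)]
1.5 [ 201.94230422 -644.10481083  222.54386997] [ 3.14155451e+00 -2.75388017e-05  3.03752646e-01] 86.96272571746822
```

View pics/top0.png

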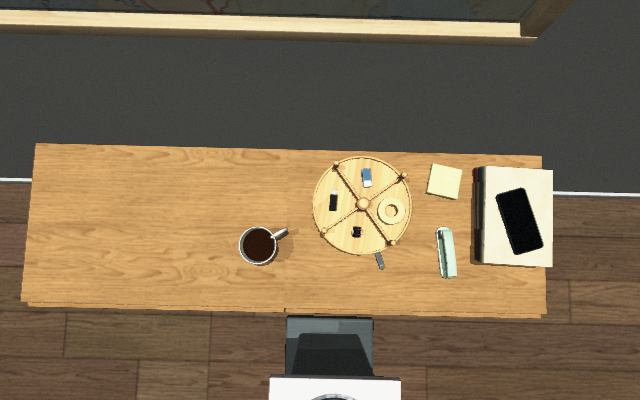

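View pics/scene0.png

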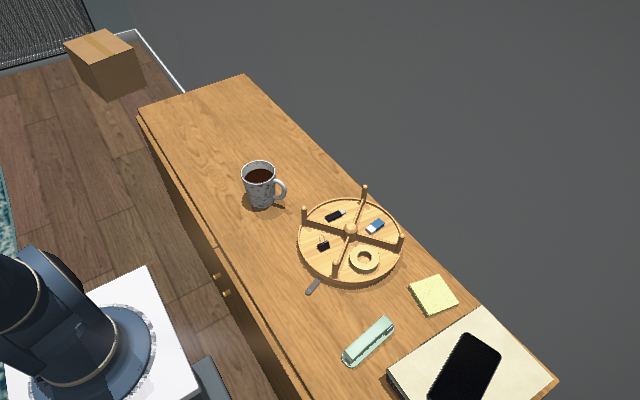

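The top view shows the hub at (363,204), posts at (336,164), (403,176), (393,242) and (324,233), the tape at (391,210), and the pointer tip at about (382,268). The arm is not over the organizer. Now I'll measure these.

Run:
```python
from h import *
p=bot.camera("top"); q=bot.camera("scene")
def tri(a,b):
    A=[];B=[]
    for P,(u,v) in((p,a),(q,b)):
        o=P["pose"][:3,3];d=P["pose"][:3,:3]@np.array([(u-P["cx"])/P["fx"],(v-P["cy"])/P["fy"],1]);d/=np.linalg.norm(d)
        M=np.eye(3)-np.outer(d,d);A.append(M);B.append(M@o)
    return np.linalg.solve(sum(A),sum(B)).round()
print("cam",p["pose"][:3,3].round(),q["pose"][:3,3].round(),p["fx"])
for n,a,b in(("hub",(363,204),(350,229)),("far-l",(336,163.5),(364.5,188)),("far-r",(403.5,176),(402,237)),("near-r",(393,242.5),(335.5,264)),("near-l",(323,233),(304,208)),("tip",(382,268),(309,291)),("tape",(391,210.5),(364,259))):
    print(n,tri(a,b),ray(p,*a,{"hub":72,"tip":6,"tape":45}.get(n,90)).round())
im=p["image"][130:290,280:480]; cv2.imwrite("pics/crop.png",cv2.resize(im,None,fx=4,fy=3.75,interpolation=cv2.INTER_CUBIC)[:600])
for n in("tape_center","stapler","mug","pad"):
  for P in(p,q):
    r=bot.silhouettes(n,P)[0]; m=r["region"]; ys,xs=np.nonzero(m); print(n,xs.mean().round(1),ys.mean().round(1),xs.min(),xs.max(),ys.min(),ys.max(),r["confidence"])
r=bot.silhouettes("foot",p)[0]["region"];ys,xs=np.nonzero(r);print("foot",len(xs),xs.mean(),ys.mean(),xs.min(),xs.max(),ys.min(),ys.max())
```

```text
cam [479.  41. 957.] [ 216. -453.  753.] 381.18167799398117
hub [572. -55.  59.] [570. -54.  72.]
far-l [663.  11.  81.] [661.  12.  90.]
far-r [ 638. -147.   82.] [ 635. -144.   90.]
near-r [ 482. -123.   80.] [ 482. -121.   90.]
near-l [503.  36.  87.] [500.  38.  90.]
tip [ 422. -111.    9.] [ 419. -110.    6.]
tape [ 559. -126.   36.] [ 559. -124.   45.]
tape_center 390.3 210.0 377 404 197 223 0.6Traceback (most recent call last):
  File "<stdin>", line 15, in <module>
IndexError: list index out of range
```

View pics/crop.png

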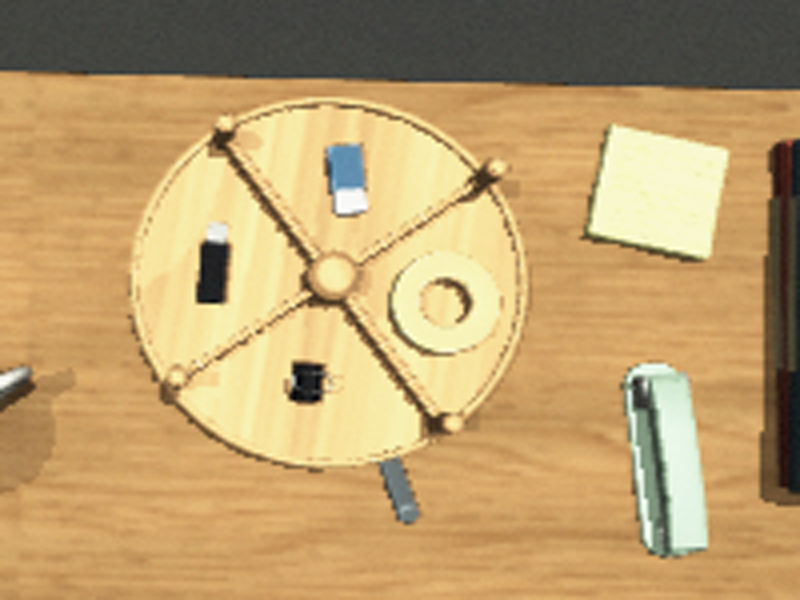

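The crop shows the tape in the right-hand bay, with the pointer below-left of it (front right). The organizer must turn about 61° clockwise. I'll push the near-right post, which is at about 216.5°, from its right side with shut fingers. First move: travel high while closing the jaw.

servo_tool(
  commands=[
    [[0, 0, 0], [20, -18, 0], 0],
    [[0, 0, 0], [24, -22, 0], 0],
    [[0, 0, 0], [24, -22, 0], 0],
    [[0, 0, 0], [24, -22, 0], 0],
    [[0, 0, 0], [24, -22, 0], 0],
    [[0, 0, 0], [24, -22, 0], 0],
    [[0, 0, 0], [24, -22, 0], 0],
    [[0, 0, 0], [24, -22, 0], 0],
    [[0, 0, 0], [24, -22, 0], 0],
    [[0, 0, 0], [24, -22, 0], 0],
    [[0, 0, 0], [24, -22, 0], 0],
    [[0, 0, 0], [24, -22, 0], 0],
  ],
)

```text
time_s: 2.7
tcp_pos: [395.8, -309.7, 222.9]
ee_rot: [3.141, -0.0, 0.304]
contact_force: [1.3, -0.3, -0.8]
width: 15.2
grip_force: 0.0
```

servo_tool(
  commands=[
    [[0, 0, 0], [24, -22, 0], 0],
    [[0, 0, 0], [24, -22, 0], 0],
    [[0, 0, 0], [24, -22, 0], 0],
    [[0, 0, 0], [24, -22, 0], 0],
    [[0, 0, 0], [24, -22, 0], 0],
    [[0, 0, -0.12], [0, 0, 0], 0],
    [[0, 0, -0.12], [0, 0, 0], 0],
    [[0, 0, -0.12], [0, 0, 0], 0],
    [[0, 0, -0.12], [0, 0, 0], 0],
    [[0, 0, -0.12], [0, 0, 0], 0],
    [[0, 0, -0.12], [0, 0, 0], 0],
    [[0, 0, -0.12], [0, 0, 0], 0],
  ],
)

```text
time_s: 3.7
tcp_pos: [476.8, -170.2, 222.7]
ee_rot: [3.141, 0.0, 1.15]
contact_force: [-0.0, 0.1, 0.2]
width: 0.4
grip_force: 0.0
```

servo_tool(
  commands=[
    [[0, 0, -0.12], [0, 0, 0], 0],
    [[0, 0, -0.12], [0, 0, 0], 0],
    [[0, 0, -0.12], [0, 0, 0], 0],
    [[0, 0, -0.12], [0, 0, 0], 0],
    [[0, 0, -0.12], [0, 0, 0], 0],
    [[0, 0, -0.12], [0, 0, 0], 0],
    [[0, 0, -0.12], [0, 0, 0], 0],
    [[0, 0, -0.12], [0, 0, 0], 0],
    [[0, 0, -0.12], [0, 0, 0], 0],
    [[0, 0, 0], [0, 0, 0], 0],
    [[0, 0, 0], [0, 0, 0], 0],
  ],
)

```text
time_s: 4.62
tcp_pos: [476.8, -170.3, 222.6]
ee_rot: [3.141, 0.0, 2.22]
contact_force: [-0.0, -0.1, -0.5]
width: 0.4
grip_force: 0.0
```

Run:
```python
from h import *
p=bot.camera("wrist"); cv2.imwrite("pics/w1.png",p["image"]); print(p["pose"].round(2),p["fx"])
import pickle; pickle.dump(p,open("w1.pkl","wb"))
```

```text
[[ 8.0000e-01  5.8000e-01  1.7000e-01  4.3118e+02]
 [ 6.0000e-01 -7.7000e-01 -2.2000e-01 -1.1041e+02]
 [ 0.0000e+00  2.7000e-01 -9.6000e-01  3.8494e+02]
 [ 0.0000e+00  0.0000e+00  0.0000e+00  1.0000e+00]] 324.36542723590543
```

View pics/w1.png

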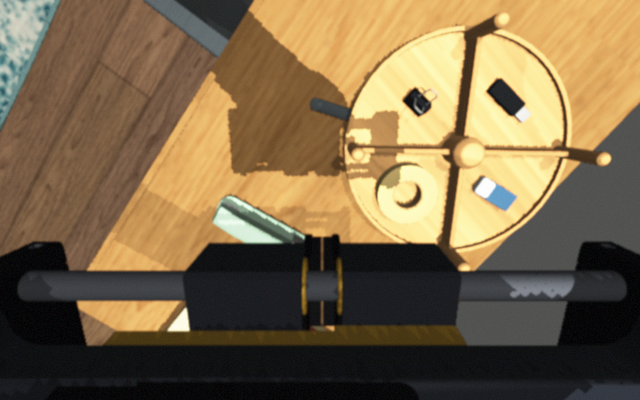

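The wrist view shows the hub at (470,150), posts at (357,152), (502,19) and (603,158), the pointer end at (312,104), and the tape at (404,192).

Run:
```python
from h import *
import pickle; p=pickle.load(open("w1.pkl","rb"))
a=ray(p,470,149,72);t=ray(p,312,104,6);k=ray(p,404,191,45)
print(a,t,k,[ray(p,*x,90).round() for x in((357,152),(502,19),(603,158))])
ang=lambda v:np.degrees(np.arctan2(v[1],v[0]))%360
for A in(a[:2],np.array([570,-54]),np.array([571,-54])):
  print(ang(t[:2]-A),ang(k[:2]-A),np.linalg.norm(t[:2]-A),np.linalg.norm(k[:2]-A))
```

```text
[566.37901543 -52.81932023  72.        ] [ 418.86142365 -111.49643162    6.        ] [ 552.98074493 -123.3996905    45.        ] [array([ 479., -120.,   90.]), array([505.,  36.,  90.]), array([661.,  11.,  90.])]
201.6908563666361 259.25143504407015 158.75907308445838 71.84081236190302
200.82791338685323 256.2209808255021 161.70562424107288 71.45608501133476
200.7026541958255 255.44485885053393 162.64066546809363 71.70084096644969
```

servo_tool(
  commands=[
    [[0, 0, 0], [0, 0, 20], 0],
    [[0, 0, 0], [0, 0, 30], 0],
    [[0, 0, 0], [0, 0, 30], 0],
    [[0, 0, 0], [0, 0, 30], 0],
    [[0, 0, 0], [0, 0, 25], 0],
    [[0, 0, 0], [0, 0, 15], 0],
    [[0, 0, 0], [0, 0, 8], 0],
    [[0, 0, 0], [0, 0, 6], 0],
    [[0, 0, 0], [0, 0, 0], 0],
    [[0, 0, 0], [2, 9, 0], 0],
    [[0, 0, 0], [2, 9, 0], 0],
    [[0, 0, 0], [2, 9, 0], 0],
  ],
)

```text
time_s: 5.67
tcp_pos: [496.3, -148.2, 59.8]
ee_rot: [3.14, 0.002, 2.224]
contact_force: [0.6, -0.0, -0.2]
width: 0.1
grip_force: 0.0
```

Run:
```python
import numpy as np
# finger plan: post angle ph, finger at radius 119, 16mm behind post face, yaw=ph-90
A=np.array([570,-53]);
def pose(ph):
    c,s=np.cos(ph),np.sin(ph); return A+118*np.array([c,s])+16*np.array([-s,c]), ph-np.pi/2
phs=np.radians(np.arange(217,150,-2)); y=2.22;P=None
for i in range(3):
    (a,ya),(b,yb)=pose(phs[i]),pose(phs[i+1]); d=b-a
    for yy in(ya,): print(a.round(1),ya, d@[np.cos(yy),np.sin(yy)], d@[np.sin(yy),-np.cos(yy)])
```

```text
[ 485.4 -136.8] 2.2165681500327987 4.127887378589612 -0.4865095354933153
[ 482.5 -133.8] 2.181661564992912 4.127887378589613 -0.4865095354933471
[ 479.8 -130.7] 2.1467549799530254 4.127887378589555 -0.48650953549328224
```

servo_tool(
  commands=[
    [[0, 0, 0], [4, -0.5, 0], 0],
    [[0, 0, 0], [4, -0.5, 0], 0],
    [[0, 0, 0], [4, -0.5, 0], 0],
    [[0, 0, 0], [3, -0.3, 0], 0],
    [[0, 0, 0.035], [3, -0.4, 0], 0],
    [[0, 0, 0.035], [4.1, -0.5, 0], 0],
    [[0, 0, 0.035], [4.1, -0.5, 0], 0],
    [[0, 0, 0.035], [4.1, -0.5, 0], 0],
    [[0, 0, 0.035], [4.1, -0.5, 0], 0],
    [[0, 0, 0.035], [4.1, -0.5, 0], 0],
    [[0, 0, 0.035], [4.1, -0.5, 0], 0],
    [[0, 0, 0.035], [4.1, -0.5, 0], 0],
  ],
)

```text
time_s: 6.67
tcp_pos: [464.6, -113.1, 58.7]
ee_rot: [3.141, 0.001, 1.941]
contact_force: [1.2, -0.4, -0.8]
width: 0.3
grip_force: 0.4
```

```bash
cat > m.py <<'E'
from h import *
import sys
p=bot.camera("top"); cv2.imwrite(f"pics/{sys.argv[1]}.png",cv2.resize(p["image"][130:290,280:480],None,fx=4,fy=3.75,interpolation=cv2.INTER_CUBIC))
A=np.array([570,-53])
for n in("tape_center","usb","clip","rubber"):
    for d in bot.find_in(n,p)[:2]:
        v=np.array(d["location"][:2])-A; print(n,np.round(d["location"]),d["confidence"],"ang",np.degrees(np.arctan2(v[1],v[0]))%360,"r",np.linalg.norm(v))
s=bot.sense();print(s["time_s"],s["tcp_pos"],s["contact_force"])
E
python3 m.py a1
```

```text
tape_center [ 520. -117.   49.] 0.6 ang 232.00817419996116 r 81.71566557276515
tape_center [587. -40.  21.] 0.43 ang 37.5525831498049 r 21.821548982599708
usb [601.   7.  33.] 0.68 ang 62.332511828944476 r 67.40756634087896
clip [509. -27.  38.] 0.4 ang 156.69879028948984 r 65.98158834099102
rubber [633. -76.  40.] 0.49 ang 339.6827687340672 r 67.39287796199244
6.9167 [ 464.54241145 -113.10259436   58.53871213] [ 0.21292486 -0.0858447   0.18721124]
```

View pics/a1.png

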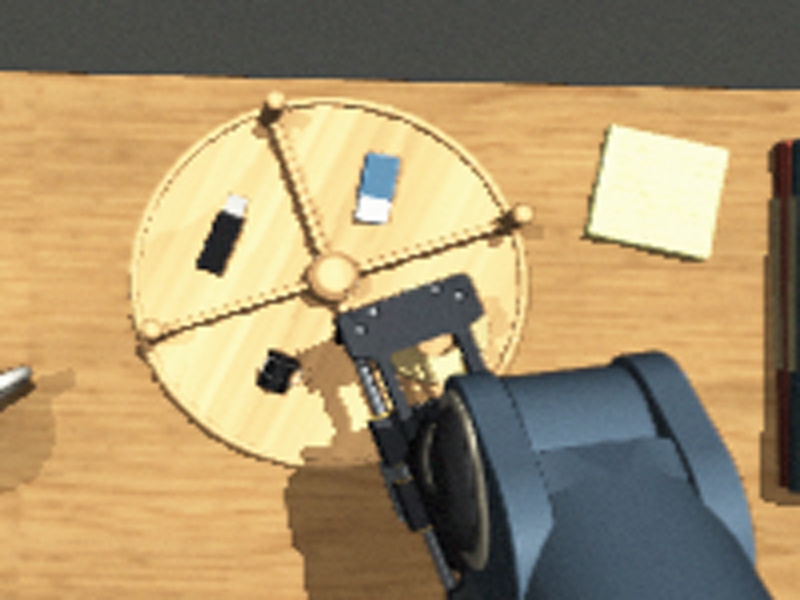

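The push works: the organizer has turned about 17° clockwise, with the far-right post now at crop (522,213). I'll continue about 36°, then look again.

servo_tool(
  commands=[
    [[0, 0, 0.035], [3, -0.3, 0], 0],
    [[0, 0, 0.035], [4.1, -0.4, 0], 0],
    [[0, 0, 0.035], [4.1, -0.4, 0], 0],
    [[0, 0, 0.035], [4.1, -0.4, 0], 0],
    [[0, 0, 0.035], [4.1, -0.4, 0], 0],
    [[0, 0, 0.035], [4.1, -0.4, 0], 0],
    [[0, 0, 0.035], [4.1, -0.4, 0], 0],
    [[0, 0, 0.035], [4.1, -0.4, 0], 0],
    [[0, 0, 0.035], [4.1, -0.4, 0], 0],
    [[0, 0, 0.035], [4.1, -0.4, 0], 0],
  ],
)

```text
time_s: 7.75
tcp_pos: [452.1, -75.4, 58.4]
ee_rot: [-3.14, 0.001, 1.592]
contact_force: [-0.9, -0.0, 0.2]
width: 0.6
grip_force: 0.4
```

servo_tool(
  commands=[
    [[0, 0, 0.035], [4.1, -0.4, 0], 0],
    [[0, 0, 0.035], [4.1, -0.4, 0], 0],
    [[0, 0, 0.035], [4.1, -0.4, 0], 0],
    [[0, 0, 0.035], [4.1, -0.4, 0], 0],
    [[0, 0, 0.035], [4.1, -0.4, 0], 0],
    [[0, 0, 0.035], [4.1, -0.4, 0], 0],
    [[0, 0, 0.035], [3, -0.3, 0], 0],
    [[0, 0, 0.02], [2, -0.2, 0], 0],
    [[0, 0, 0], [0, 0, 0], 0],
  ],
)

```text
time_s: 8.5
tcp_pos: [452.4, -45.0, 58.5]
ee_rot: [-3.141, -0.0, 1.329]
contact_force: [-0.4, 0.3, -0.1]
width: 0.4
grip_force: 0.0
```

```bash
python3 m.py a2
```

```text
tape_center [512. -73.  44.] 0.65 ang 198.7318154902467 r 61.03277807866847
usb [635. -16.  33.] 0.51 ang 29.429178911066213 r 74.28553021955221
clip [589. -41.  22.] 0.53 ang 32.354579603467016 r 22.61017470078462
rubber [ 609. -107.   39.] 0.46 ang 305.9386214187815 r 66.4487772648978
8.75 [452.54082024 -45.34873649  58.59583147] [ 0.27965423 -0.14388472  0.53846699]
```

View pics/a2.png

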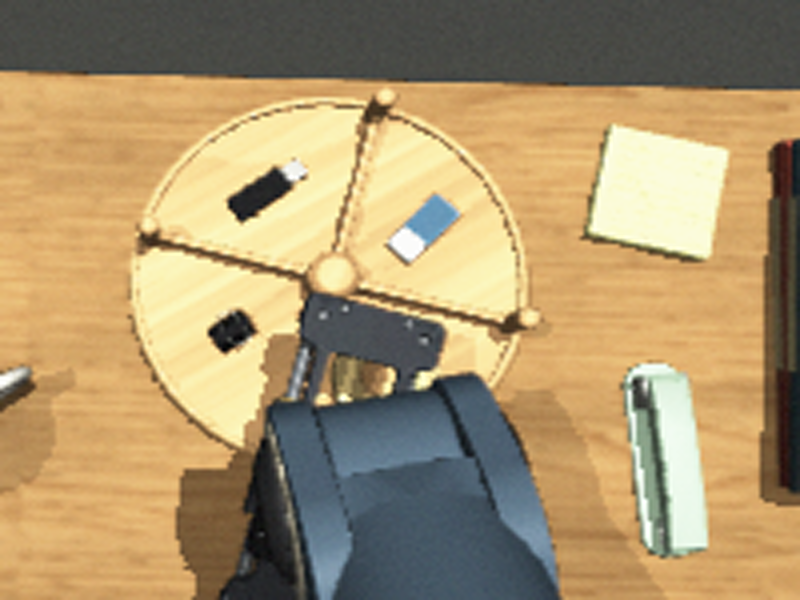

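The picture shows posts at crop (384,100), (528,318) and (148,232), so about 49° turned and 10° to go. I'll push the rest, then back off the post, move radially outwards and go up.

servo_tool(
  commands=[
    [[0, 0, 0.03], [3, -0.3, 0], 0],
    [[0, 0, 0.035], [4.1, -0.4, 0], 0],
    [[0, 0, 0.035], [4.1, -0.4, 0], 0],
    [[0, 0, 0.035], [4.1, -0.4, 0], 0],
    [[0, 0, 0.03], [3, -0.3, 0], 0],
    [[0, 0, 0.01], [1, 0, 0], 0],
    [[0, 0, 0], [0, 0, 0], 0],
    [[0, 0, 0], [-4, 0, 0], 0],
    [[0, 0, 0], [-6, 0, 0], 0],
    [[0, 0, 0], [-4, 0, 0], 0],
    [[0, 0, 0], [0, 0, 0], 0],
  ],
)

```text
time_s: 9.67
tcp_pos: [450.3, -40.6, 58.5]
ee_rot: [-3.141, 0.001, 1.152]
contact_force: [-0.1, 0.2, 1.0]
width: 0.5
grip_force: 0.0
```

servo_tool(
  commands=[
    [[0, 0, 0], [0, 0, -10], 0],
    [[0, 0, 0], [0, 0, -20], 0],
    [[0, 0, 0], [0, 0, -30], 0],
    [[0, 0, 0], [0, 0, -30], 0],
    [[0, 0, 0], [-20, 0, -30], 0],
    [[0, 0, 0], [-30, 0, -20], 0],
    [[0, 0, 0], [-40, 0, 0], 0],
    [[0, 0, 0], [-40, 0, 0], 0],
    [[0, 0, 0], [-40, 0, 0], 0],
    [[0, 0, 0], [-40, 0, 0], 0],
    [[0, 0, 0], [-30, 0, 0], 0],
    [[0, 0, 0], [0, 0, 0], 0],
  ],
)

```text
time_s: 10.67
tcp_pos: [350.7, -264.2, 199.4]
ee_rot: [3.14, 0.002, 1.144]
contact_force: [1.4, -0.5, 1.0]
width: 0.9
grip_force: 0.0
```

```bash
python3 m.py a3
```

```text
tape_center [ 598. -112.   38.] 0.67 ang 295.89748148844086 r 65.25289265618805
tape_center [507. -83.  48.] 0.62 ang 205.53413299164757 r 69.59770111145914
usb [640. -25.  32.] 0.68 ang 21.88639698324984 r 75.11384692584987
rubber [ 598. -111.   37.] 0.52 ang 295.7665554267643 r 64.18138359368703
10.9167 [ 354.51548362 -257.14170394  198.83871537] [ 0.73641283 -0.26465267 -0.37811768]
```

View pics/a3.png

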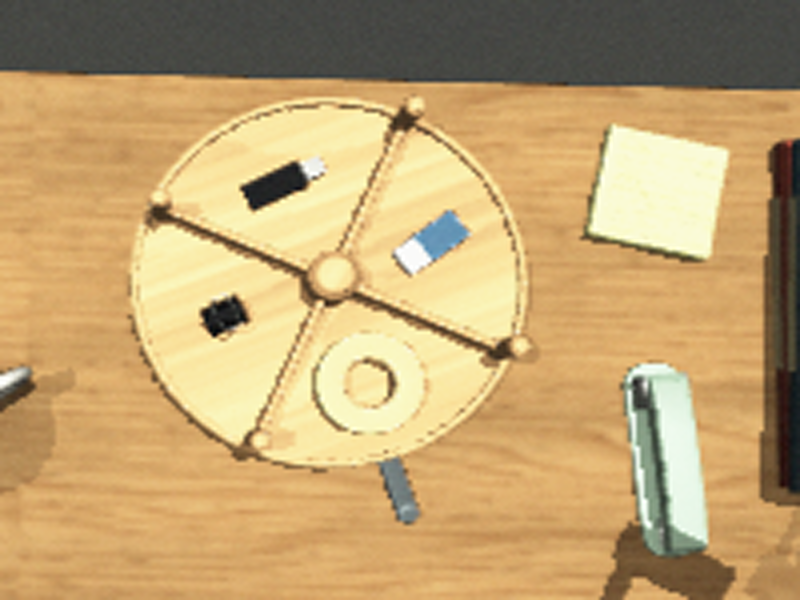

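The picture shows the tape at crop (369,383), in line with the pointer at (400,490): about 202° against 201°, so roughly 2 mm off the line. The contents, pad and stapler are unmoved, and the hand is clear.

```bash
python3 -c "
from bench import bot
print(bot.job_done())"
```

```text
the job is handed in; nothing more can be done
None
```

I turned the organizer about 59° clockwise, so the tape now sits at the pointer (measured about 2 mm off its line); the hand is clear and the job is handed in, though no verdict came back.

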